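# Clamp the papers in a lever arch file with a retainer bar

### The job

Lift the lever of the lever arch file so that the rings spring open, slip the orange retainer bar down over the two posts and press it firmly down onto the papers, then press the lever fully down again so that the rings are shut, and let go. Be gentle: put no more than about 25 N on the bar or on the end of the lever, and leave the remote control, bottle and tray where they are.

Things in the scene. Friction and masses are not known exactly. Their poses are not given: they have to be found in the camera images.
- file: Dark-blue lever arch file, open and fixed on the table: covers and spine in one flat row 3 mm thick, 280 mm along y. Origin midway between its two posts, at table height; x towards spine and front cover (back cover x -165 to 60 mm, front cover out to 355), y along the posts' row, z up. Steel lever housing to z 39 mm at x 20 to 45, y -83 to -52 mm.
- post_left (a point): Top of the post at the file's x 0, y +40 mm (z 47). Both posts are fixed upright steel pins 5 mm across, straight to 41 mm above the table, then tapering to a blunt 1.6 mm point at 47 mm. While the rings are shut their tips lie on the posts' tops.
- post_right (a point): Top of the other post, at the file's x 0, y -40 mm, z 47 mm.
- papers (a point): Mid-point of the pile of papers that already lies round the posts, on the cover (z 3 mm): it covers x -150 to 18, y -105 to 105 mm of the file. Its top is not measured and differs from case to case, 15 to 27 mm above the table: find it by touch. The papers give 1 mm per 4 N, 10 mm at most.
- rings_hinge (a point): Mid-point of the line, along the file's y, about which both steel ring arches swing together (x 30, z 8 mm). The arches lie at y -40 and 40 mm. Shut, they rise to z 52 mm and end on the posts' tops. Open, they lean to +x, their tips near x 41, z 58 mm, nothing of them below x 27 mm, so the posts are free from above.
- lever (a joint): Root of the file's steel lever, rad: 0 down (rings shut), 0.85 raised (rings open); rigid stops. The rings move with it. It lies towards the file's -y; its end rises and goes towards +y as the value grows. Toggle spring: lifting the end takes about 5 N, above 0.07 it springs open; shutting takes up to 13 N at the end (most above 0.4); only below 0.07 (last 5 mm) does it snap down.
- handle (a joint): Elastic bend of the lever's arm, rad, about the same hinge line: 0 unloaded, positive when its end is pressed down, negative when it is pulled up; 0.058 (4 mm) for 25 N across the arm at the end. Bent more than 0.07 it is spoilt.
- lever_hinge (a point): Point on the lever's hinge line, which runs along the file's x, midway between the cheeks (file frame x 30, y -60, z 34 mm).
- lever_grip (a point): Centre of the black roller at the lever's end: a cylinder 14 mm across, 24 mm long along the file's x (it can be pinched end to end along x), 70 mm from the hinge line. Lever down: 34 mm above the table, over bare cover, 18 mm clear of the papers along y. The lever arm is a strip 12 mm wide, 3.5 mm thick.
- bar_grip (a point): Centre of the loose orange plastic retainer bar, half-way up (15.5 mm over its underside). About 35 g, 110 mm long along y, 18 wide along x, 5 thick; two 7 mm through holes at y -40 and 40 mm; on its middle a solid grip block 18 x 30 mm, its top 31 mm over the underside. Both ways round are alike. Starts flat on the table, left or right of the file.
- remote: TV remote control, dark grey, 48 x 170 x 18 mm, long along its y, lying on the other side of the file. Origin at the centre of its underside. Leave alone.
- bottle: Glass bottle with a black pump head, 84 mm across, 200 mm high. Origin at the centre of its underside. Leave alone.
- tray: Grey moulded open tray 110 x 130 x 50 mm with oddments. Origin at the centre of its underside. Leave alone.

How it is judged:
By the outcome, as a careful person would: the job done as asked, in the order asked, and still so for the second after the job is handed in, with the robot touching nothing.
It also fails if it takes over 70 s, if anything falls off the work surface, if the arm or the gripper's body presses on something with over 40 N, if the wrist force passes 120 N, or if a joint passes its speed limit or range.

### The arm

A 6-joint arm with a two-finger parallel gripper is mounted at the origin on the work surface. World frame = base frame: x ahead of the robot, y to its left, z up, the work surface at z = 0. Lengths are in mm, angles in rad, forces in N, time in s.
With the tool pointing down it reaches from about 275 to 750 mm from the base axis. Payload 10.2 kg.
Tool frame: the origin (TCP) lies at the very end of the fingers, on their centre line; the grasp point (between the pads) lies 19 mm behind it; z points along the fingers, y is the direction in which the jaws open and shut (so a half turn about z gives the same grasp; the last joint's range is limited). The gripper opens to 85 mm and grips with 20 to 120 N. Pads are 22 mm wide; open, the fingers measure 114 mm over their backs; the gripper's body (76 mm by 85 mm) begins 54 mm behind the grasp point. The pads swing forward as they close: fully open they stand 13 mm farther back than shut.
Start: joints at [1.049, 0.313, 1.498, -0, 1.331, -0.223], TCP at [154.559, 501.74, 231.294] pointing down, gripper open.
Joint ranges: [-2.94, 2.94], [-0.97, 2.17], [0.19, 2.56], [-1.23, 4.37], [0.02, 3.11], [-2.88, 2.88]. Speed limits (rad/s): [2.39, 2.39, 3.01, 3.14, 3.14, 3.14].

### API

Orientations are given as a unit quaternion [w, x, y, z].
In Python, from rig import ctrl, eyes, order gives the robot as it stands.
- The arm moves only by the tool move_arm, never from a script. Its argument "deltas" is a list of rows, each a list of 6 numbers: the shift along the tool's x, y, z in cm, then the turn, a rotation vector about the tool's x, y, z in degrees. A call has exactly 10 rows; each row shifts and turns the commanded pose from where the row before left it, along the tool's axes as they then stand; what a row does not reach is not made up. A row lasts 1/10 s, in which the tool goes at most 50 mm and 8.59 degrees, less where a joint would pass 70% of its speed; a pose out of reach is approached as far as the arm can. A call is refused whole if a number of a shift passes 5 or a number of a turn 8.59, either way. A call with a gripper value outside its range is refused whole. "grip" is the finger opening in cm, from 0 to 8.54, set as the call begins (left out, the last holds). The fingers move at their own pace and stop on an object; "newtons" is the grip in N (left out, the last holds). Time passes only in rows, so rows that do not move let the fingers close, or fill a call up. It gives the time, the measured TCP pose, the force and the opening at its end, in the units of the state.
- ctrl.sense(): the state, without advancing time (a new reading comes with each control period).
- eyes.capture(name): name is "scene" or "top"; returns the picture (480x640x3 uint8, blue, green, red); there is no depth.
- eyes.camera_params(name): a dict with "K" (3x3 intrinsics, pixels), "camera_from_world" (4x4, takes a point from world to camera coordinates). Camera axes: x right, y down, z forward; pixel columns grow to the right and rows downward; lengths in mm; the calibration is good to about 2 mm. A picture is of the moment at which its call begins. camera_params takes no time and is no camera call.
- order.finish_job(): hands the job in, once; it reports no verdict.
The state is a dict: "time_s": time; "joints": joint angles; "dq": joint speeds; "tau": joint torques, N m; "eef_pos": TCP position; "ee_rot": TCP orientation; "force": force on the tool from outside, world axes, zero at the start; "wrist_torque": the same for the moment, N m; "grip_width": opening from 0.0 (shut) to 1.0 (fully open).
Only numpy, scipy, OpenCV 4.12 (cv2) and the standard library are available. Lean on these libraries where they do the work, as an engineer would, in place of code of your own. Each camera call takes 0.05 s, during which the arm holds its last target.

## Working session

There is one attempt and no reset: what is moved stays moved. The work goes in short steps, Python scripts to look and compute and a tool call to move; the robot and the scene stay as the last step left them, time stands still between calls to the robot, and variables do not carry over. Pictures are saved under pics/ and viewed, and the job is handed in when it is done.

Besides the shell and the picture viewer there is one more tool, called after "Emit:" by a JSON object that holds its "op" and its "data". move_arm: Moves the arm, as the interface text tells. Its arguments: {"type":"object","properties":{"deltas":{"type":"array"},"grip":{"type":"number"},"newtons":{"type":"number"}},"required":["deltas"]}

```bash
ls; mkdir -p pics
python3 - <<'E'
from rig import ctrl, eyes, order
import cv2
for n in("scene","top"):
    im=eyes.capture(n); cv2.imwrite(f"pics/{n}0.png",im)
    p=eyes.camera_params(n); print(n,p["K"],p["camera_from_world"])
s=ctrl.sense();print(s)
E
```

```text
pics
scene [[458.2551626    0.         322.78194369]
 [  0.         458.2551626  234.56985084]
 [  0.           0.           1.        ]] [[ 1.66740006e-01  9.85975700e-01 -7.04906875e-03 -1.03970516e+02]
 [ 8.15190096e-01 -1.41872866e-01 -5.61548927e-01 -3.88940974e+02]
 [-5.54673668e-01  8.78863405e-02 -8.27413508e-01  1.46185693e+03]
 [ 0.00000000e+00  0.00000000e+00  0.00000000e+00  1.00000000e+00]]
top [[621.23131696   0.         319.69646129]
 [  0.         621.23131696 232.0497377 ]
 [  0.           0.           1.        ]] [[ 2.88644034e-02 -9.99542825e-01  8.99933388e-03 -2.84708044e-01]
 [-9.82021414e-01 -3.00363512e-02 -1.86364588e-01  5.32490636e+02]
 [ 1.86549694e-01 -3.45823593e-03 -9.82439439e-01  1.26958219e+03]
 [ 0.00000000e+00  0.00000000e+00  0.00000000e+00  1.00000000e+00]]
{'time_s': 0.1, 'joints': array([ 1.04860657e+00,  3.13337321e-01,  1.49836448e+00,  4.48661744e-06,
        1.33102256e+00, -2.23387037e-01]), 'dq': array([-0.00092564, -0.00144465, -0.00276148, -0.00159527, -0.00129764,
        0.00215966]), 'tau': array([ 2.31941514e-03, -4.12902403e+01, -2.60141194e+01, -1.37594493e-04,
        3.04040463e-03,  7.48310845e-05]), 'eef_pos': array([154.42973884, 501.52417625, 230.82007005]), 'ee_rot': array([-2.08120305e-04,  1.48846689e-01,  9.88860123e-01, -5.26193287e-04]), 'force': array([-0.13912653,  0.27018329, -0.40356648]), 'wrist_torque': array([ 0.00234457,  0.02775451, -0.00743037]), 'grip_width': 0.9999139124337143}
```

View pics/scene0.png

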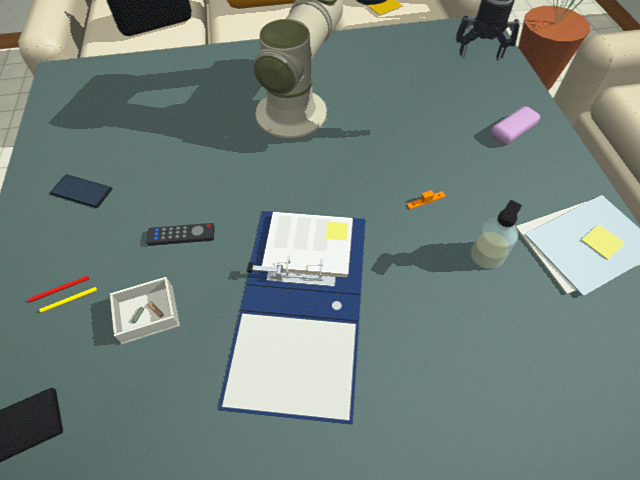

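View pics/top0.png

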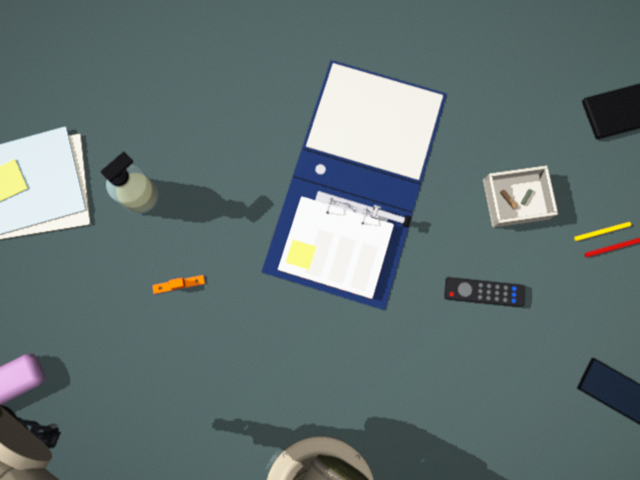

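The top view shows the file around (350,185), with the lever roller at about (407,221). The bar is at (179,284), the bottle at (135,190) and the remote at (485,292). Next I'll measure them.

```bash
cat > h.py <<'E'
import numpy as np, cv2
from rig import ctrl, eyes, order
P={n:eyes.camera_params(n) for n in("scene","top")}
def ray(n,u,v):
    K=np.array(P[n]["K"]);T=np.array(P[n]["camera_from_world"]);R=T[:3,:3];t=T[:3,3]
    return -R.T@t, R.T@np.linalg.inv(K)@np.array([u,v,1.])
def onz(n,u,v,z):
    o,d=ray(n,u,v); return o+d*(z-o[2])/d[2]
def proj(n,X):
    K=np.array(P[n]["K"]);T=np.array(P[n]["camera_from_world"]); c=T[:3,:3]@np.asarray(X,float)+T[:3,3]; q=K@c; return q[:2]/q[2]
def tri(a,b):
    # a=(u,v) in scene, b in top
    A=[];B=[]
    o1,d1=ray("scene",*a);o2,d2=ray("top",*b)
    M=np.stack([d1,-d2],1);s=np.linalg.lstsq(M,o2-o1,rcond=None)[0]
    p,q=o1+d1*s[0],o2+d2*s[1]; return (p+q)/2,np.linalg.norm(p-q)
E
python3 - <<'E'
from h import *
im=cv2.imread("pics/top0.png"); sc=cv2.imread("pics/scene0.png")
for n,I in(("top",im),("scene",sc)):
    hsv=cv2.cvtColor(I,cv2.COLOR_BGR2HSV)
    m=cv2.inRange(hsv,(8,180,120),(20,255,255))
    k,l,st,c=cv2.connectedComponentsWithStats(m)
    for i in range(1,k):
        if st[i,4]>60:
            pts=np.argwhere(l==i)[:,::-1].astype(np.float32)
            print(n,"orange",st[i],c[i],cv2.minAreaRect(pts))
    b=cv2.inRange(hsv,(105,120,30),(125,255,200))
    b=cv2.morphologyEx(b,cv2.MORPH_CLOSE,np.ones((3,3)))
    cs,_=cv2.findContours(b,cv2.RETR_EXTERNAL,cv2.CHAIN_APPROX_NONE)
    c=max(cs,key=cv2.contourArea); hull=cv2.convexHull(c)
    q=cv2.approxPolyDP(hull,0.03*cv2.arcLength(hull,True),True)[:,0]
    print(n,"file",q.tolist(),[onz(n,*p,3).round(1).tolist() for p in q])
def crop(I,x0,y0,x1,y1,k): return cv2.resize(I[y0:y1,x0:x1],None,fx=k,fy=k,interpolation=cv2.INTER_CUBIC)
cv2.imwrite("pics/c1.png",crop(im,300,180,420,260,6))
cv2.imwrite("pics/c2.png",crop(sc,235,240,365,300,6))
cv2.imwrite("pics/c3.png",np.vstack([crop(im,140,260,220,305,8),crop(sc,395,180,455,215,8).repeat(1,0)[:, :480] if 0 else cv2.copyMakeBorder(crop(sc,395,185,455,213,8),0,0,0,160,cv2.BORDER_CONSTANT)]))
E
```

```text
top orange [153 276  52  18 450] [178.20444444 283.8       ] ((178.173095703125, 283.36541748046875), (10.198039054870605, 51.57854461669922), 78.69007110595703)
top file [[330, 61], [445, 94], [384, 309], [262, 271]] [[946.2, 3.1, 3.0], [873.4, -263.7, 3.0], [376.9, -127.9, 3.0], [451.2, 138.2, 3.0]]
scene orange [407 190  38  19 275] [425.81818182 198.66545455] ((424.8219299316406, 197.69175720214844), (10.767786026000977, 37.80429458618164), 69.44395446777344)
scene file [[364, 219], [352, 422], [218, 409], [249, 273]] [[452.7, 140.3, 3.0], [948.6, 5.4, 3.0], [876.9, -263.1, 3.0], [565.1, -174.7, 3.0]]
```

View pics/c1.png

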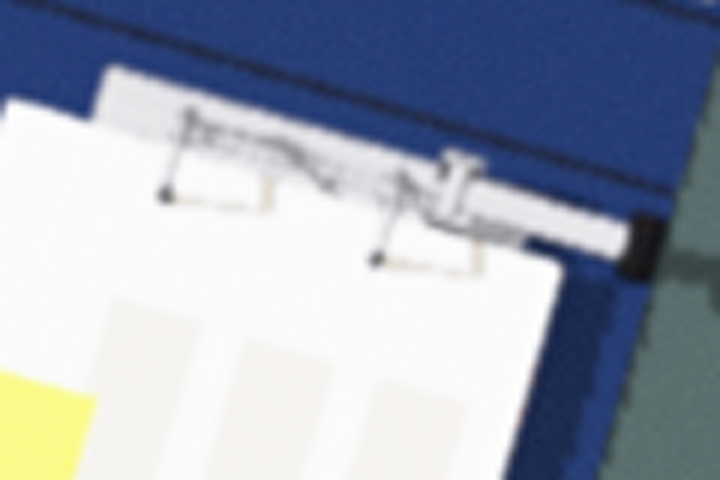

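View pics/c2.png

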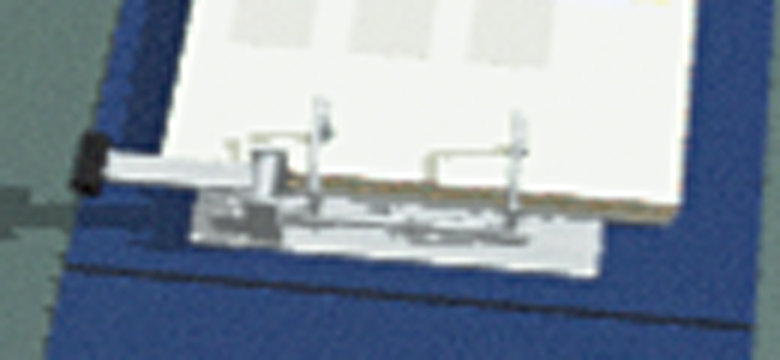

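View pics/c3.png

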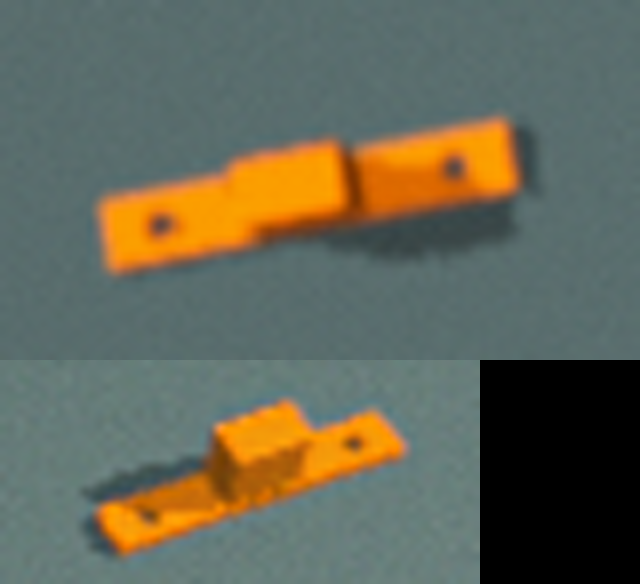

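Run:
```python
from h import *
cr=lambda x,y,x0,y0,k:((x+.5)/k-.5+x0,(y+.5)/k-.5+y0)
# file rigid fit from corners, both cams, reprojection
loc={'A':(355,140),'B':(355,-140),'C':(-165,-140),'D':(-165,140)}
ob=[("top",330,61,'A'),("top",445,94,'B'),("top",384,309,'C'),("top",262,271,'D'),("scene",364,219,'D'),("scene",352,422,'A'),("scene",218,409,'B')]
from scipy.optimize import least_squares
def w(p,q):
    c,s=np.cos(p[2]),np.sin(p[2]); return np.array([p[0]+c*q[0]-s*q[1],p[1]+s*q[0]+c*q[1],q[2]])
f=lambda p:np.concatenate([proj(n,w(p,(*loc[k],3)))-(u,v) for n,u,v,k in ob])
r=least_squares(f,[570,-30,-.26]);print("file",r.x,r.fun.round(1))
p=r.x
for y in(40,-40): print("pred post",[proj(n,w(p,(0,y,47))).round(1) for n in("top","scene")],w(p,(0,y,47)).round(1))
print("pred hinge ring y40",[proj(n,w(p,(30,40,8))).round(1) for n in("top","scene")])
print("roller pred",w(p,(30,-130,34)).round(1),[proj(n,w(p,(30,-130,34))).round(1) for n in("top","scene")])
L=[cr(165,194,300,180,6),cr(325,130,235,240,6)];print(L)
print("tri R",tri(cr(325,130,235,240,6),cr(377,259,300,180,6)),"L",tri(cr(519,148,235,240,6),cr(165,194,300,180,6)))
print("roller tri",tri(cr(88,163,235,240,6),cr(641,246,300,180,6)))
# bar holes z=5
hs=[onz("top",*cr(162,224,140,260,8),5),onz("top",*cr(454,167,140,260,8),5)]
hs2=[onz("scene",*cr(354,(443-360),395,185,8),5),onz("scene",*cr(150,515-360,395,185,8),5)]
print(hs,hs2,np.linalg.norm(hs[0]-hs[1]),np.linalg.norm(hs2[0]-hs2[1]))
m=(sum(hs)+sum(hs2))/4;print("bar",m)
for h in(hs,hs2):
    d=h[0]-h[1];print(np.degrees(np.arctan2(d[1],d[0])))
s=ctrl.sense();print(s['ee_rot'])
```

```text
file [ 5.70745233e+02 -3.69958027e+01 -2.65580333e-01] [-0.7 -1.6  0.7 -1.3  0.4  1.  -1.5  1.3  0.1 -1.4 -0.1  0.8 -1.1  0. ]
pred post [array([326.8, 210.1]), array([320.4, 258.8])] [581.2   1.6  47. ]
pred post [array([362.7, 220.7]), array([287.4, 256.2])] [560.2 -75.6  47. ]
pred hinge ring y40 [array([330.4, 201.3]), array([319.3, 277.6])]
roller pred [ 565.6 -170.3   34. ] [array([406. , 220.9]), array([249. , 266.6])]
[(327.0833333333333, 211.91666666666666), (288.75, 261.25)]
tri R (array([560.78820972, -75.38305331,  23.83456245]), np.float64(2.8968936408295622)) L (array([582.62241981,   1.74187172,  23.51954982]), np.float64(2.248779011965864))
roller tri (array([ 566.21787922, -170.44044379,   34.2623635 ]), np.float64(1.2406928583608663))
[array([408.48586216, 356.49208244,   5.        ]), array([426.21917674, 278.9691951 ,   5.        ])] [array([409.36490486, 360.42653497,   5.        ]), array([427.64026518, 282.69335806,   5.        ])] 79.52526961145546 79.8525866031477
bar [417.92755224 319.64529264   5.        ]
102.88469233470806
103.23018364483531
[-2.08120305e-04  1.48846689e-01  9.88860123e-01 -5.26193287e-04]
```

```bash
cat >> h.py <<'E'
def pose():
    s=ctrl.sense(); q=s['ee_rot']; phi=np.degrees(np.arctan2(q[2],q[1])); return np.array(s['eef_pos']),2*phi-90,s
def wrap(a): return (a+180)%360-180
def plan(tgt,yaw,n,start=None,shape=None,r=1):
    """yaw = world yaw of tool y axis, deg; tool z down"""
    p,y,_=pose() if start is None else (*start,0)
    p=np.array(p,float);tgt=np.array(tgt,float);dy=wrap(yaw-y);p0=p.copy();y0=y
    for i in range(1,n+1):
        f=i/n; g=p0+f*(tgt-p0); d=g-p
        a=np.radians(y); Y=np.array([np.cos(a),np.sin(a),0]);Z=np.array([0,0,-1.]);X=np.cross(Y,Z)
        s=np.round([d@X/10,d@Y/10,d@Z/10],r+1); t=round(-(y0+f*dy-y),r)
        print([*map(float,s),0,0,float(t)],",")
        p=p+10*(s[0]*X+s[1]*Y+s[2]*Z); y=y-t
    print("ends",p.round(1),round(wrap(y),1)); return p,y
def st():
    p,y,s=pose(); print("t",round(s['time_s'],2),"pos",p.round(1),"yaw",round(wrap(y),2),"F",np.round(s['force'],1),"M",np.round(s['wrist_torque'],2),"w",round(s['grip_width']*85.4,1),"j",np.round(s['joints'],2),"q",np.round(s['ee_rot'],4))
E
python3 - <<'E'
from h import *
st(); plan((566,-170.5,110),-15.2,20)
print("bottle base",onz("scene",492,262,0),onz("top",135,190,100))
E
```

```text
t 0.1 pos [154.4 501.5 230.8] yaw 72.88 F [-0.1  0.3 -0.4] M [ 0.    0.03 -0.01] w 85.4 j [ 1.05  0.31  1.5   0.    1.33 -0.22] q [-2.000e-04  1.488e-01  9.889e-01 -5.000e-04]
[-2.96, -2.61, 0.6, 0, 0, 4.4] ,
[-3.14, -2.37, 0.61, 0, 0, 4.4] ,
[-3.32, -2.12, 0.6, 0, 0, 4.4] ,
[-3.47, -1.86, 0.61, 0, 0, 4.4] ,
[-3.61, -1.59, 0.6, 0, 0, 4.4] ,
[-3.72, -1.31, 0.6, 0, 0, 4.4] ,
[-3.8, -1.02, 0.61, 0, 0, 4.4] ,
[-3.88, -0.72, 0.6, 0, 0, 4.4] ,
[-3.91, -0.43, 0.61, 0, 0, 4.4] ,
[-3.94, -0.12, 0.6, 0, 0, 4.4] ,
[-3.94, 0.18, 0.61, 0, 0, 4.4] ,
[-3.91, 0.48, 0.6, 0, 0, 4.4] ,
[-3.86, 0.78, 0.6, 0, 0, 4.5] ,
[-3.79, 1.08, 0.61, 0, 0, 4.4] ,
[-3.7, 1.36, 0.6, 0, 0, 4.4] ,
[-3.57, 1.65, 0.61, 0, 0, 4.4] ,
[-3.45, 1.92, 0.6, 0, 0, 4.4] ,
[-3.28, 2.17, 0.6, 0, 0, 4.4] ,
[-3.11, 2.42, 0.61, 0, 0, 4.4] ,
[-2.92, 2.66, 0.6, 0, 0, 4.4] ,
ends [ 566.  -170.6  110. ] -15.2
bottle base [635.71557498 427.44335632   0.        ] [599.40114839 399.18010856 100.        ]
```

Emit:
{"op": "move_arm", "data": {"deltas": [[-3.0,-2.6,0.6,0,0,4.4],[-3.1,-2.4,0.6,0,0,4.4],[-3.3,-2.1,0.6,0,0,4.4],[-3.5,-1.9,0.6,0,0,4.4],[-3.6,-1.6,0.6,0,0,4.4],[-3.7,-1.3,0.6,0,0,4.4],[-3.8,-1.0,0.6,0,0,4.4],[-3.9,-0.7,0.6,0,0,4.4],[-3.9,-0.4,0.6,0,0,4.4],[-3.9,-0.1,0.6,0,0,4.4]], "grip": 5.5, "newtons": 25}}

```text
time_s: 1.1
eef_pos: [361.0, 164.8, 171.0]
ee_rot: [-0.0, 0.51, 0.86, -0.0]
force: [1.2, 1.1, 0.3]
grip_width: 0.638
```

Emit:
{"op": "move_arm", "data": {"deltas": [[-3.9,0.2,0.6,0,0,4.4],[-3.9,0.5,0.6,0,0,4.4],[-3.9,0.8,0.6,0,0,4.4],[-3.8,1.1,0.6,0,0,4.4],[-3.7,1.4,0.6,0,0,4.4],[-3.6,1.6,0.6,0,0,4.4],[-3.4,1.9,0.6,0,0,4.4],[-3.3,2.2,0.6,0,0,4.4],[-3.1,2.4,0.6,0,0,4.4],[-2.9,2.6,0.6,0,0,4.4]]}}

```text
time_s: 2.1
eef_pos: [567.2, -170.2, 110.6]
ee_rot: [-0.0, 0.795, 0.607, -0.0]
force: [-0.8, 0.4, 0.7]
grip_width: 0.642
```

Run:
```python
from h import *
st(); plan((566,-170.5,17),-15.2,8)
```

```text
t 2.1 pos [ 567.2 -170.2  110.6] yaw -15.31 F [-0.8  0.4  0.7] M [ 0.03 -0.03  0.02] w 54.8 j [-0.49  0.57  1.44  0.    1.13 -0.22] q [-4.000e-04  7.950e-01  6.066e-01 -1.000e-04]
[-0.01, -0.01, 1.17, 0, 0, -0.0] ,
[-0.01, -0.02, 1.17, 0, 0, -0.0] ,
[-0.0, -0.01, 1.17, 0, 0, -0.0] ,
[-0.01, -0.01, 1.17, 0, 0, -0.1] ,
[-0.01, -0.02, 1.17, 0, 0, 0.0] ,
[-0.01, -0.01, 1.17, 0, 0, 0.0] ,
[-0.0, -0.01, 1.17, 0, 0, 0.0] ,
[-0.01, -0.02, 1.17, 0, 0, -0.0] ,
ends [ 566.  -170.5   17. ] -15.2
```

Emit:
{"op": "move_arm", "data": {"deltas": [[0,-0.1,1.2,0,0,0],[0,0,1.2,0,0,0],[0,0,1.2,0,0,0],[0,0,1.2,0,0,0],[0,0,1.2,0,0,0],[0,0,1.2,0,0,0],[0,0,1.1,0,0,0],[0,0,1.0,0,0,0],[0,0,0,0,0,0],[0,0,0,0,0,0]]}}

```text
time_s: 3.1
eef_pos: [565.9, -168.5, 18.4]
ee_rot: [0.0, 0.794, 0.608, 0.0]
force: [-0.5, -0.2, 0.2]
grip_width: 0.645
```

Run:
```python
from h import *
st()
a=eyes.capture("top");b=eyes.capture("scene")
c=lambda I,x0,y0,x1,y1:cv2.resize(I[y0:y1,x0:x1],None,fx=4,fy=4,interpolation=cv2.INTER_CUBIC)
cv2.imwrite("pics/a1.png",np.hstack([c(a,350,160,450,270),c(b,210,220,310,330)]))
```

```text
t 3.1 pos [ 565.9 -168.5   18.4] yaw -15.12 F [-0.5 -0.2  0.2] M [-0.01  0.01  0.03] w 55.1 j [-0.49  0.69  1.51 -0.    0.94 -0.22] q [1.000e-04 7.940e-01 6.079e-01 0.000e+00]
```

View pics/a1.png

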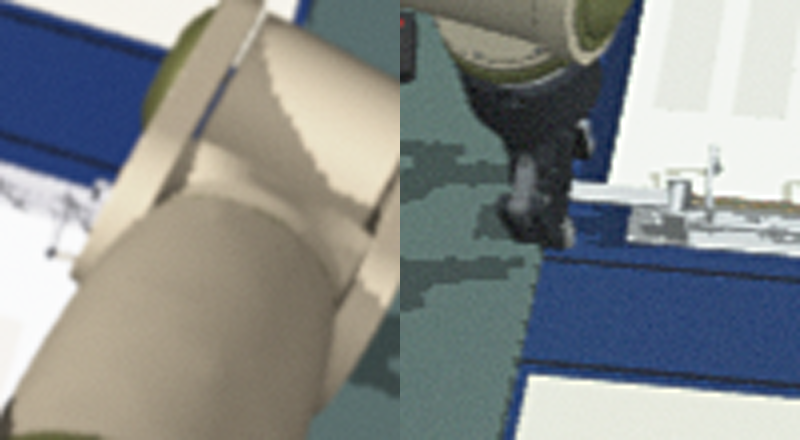

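The fingers straddle the roller, so I'll close on it.

Emit:
{"op": "move_arm", "data": {"deltas": [[0,0,0,0,0,0],[0,0,0,0,0,0],[0,0,0,0,0,0],[0,0,0,0,0,0],[0,0,0,0,0,0],[0,0,0,0,0,0],[0,0,0,0,0,0],[0,0,0,0,0,0],[0,0,0,0,0,0],[0,0,0,0,0,0]], "grip": 1.8, "newtons": 25}}

```text
time_s: 4.2
eef_pos: [566.6, -168.8, 18.9]
ee_rot: [0.001, 0.794, 0.608, 0.001]
force: [4.8, -1.6, 0.9]
grip_width: 0.272
```

Run:
```python
from h import *
st()
# arc: dz, dy of the roller in file frame
import math
for th in np.arange(0,.9,.05): print(round(th,2),"up",round(70*math.sin(th)/10,2),"toward+y",round(7*(1-math.cos(th)),2))
```

```text
t 4.2 pos [ 566.6 -168.8   18.9] yaw -15.12 F [ 4.8 -1.6  0.9] M [-0.17 -0.8   0.08] w 23.2 j [-0.49  0.69  1.51  0.    0.94 -0.22] q [1.100e-03 7.940e-01 6.079e-01 6.000e-04]
0.0 up 0.0 toward+y 0.0
0.05 up 0.35 toward+y 0.01
0.1 up 0.7 toward+y 0.03
0.15 up 1.05 toward+y 0.08
0.2 up 1.39 toward+y 0.14
0.25 up 1.73 toward+y 0.22
0.3 up 2.07 toward+y 0.31
0.35 up 2.4 toward+y 0.42
0.4 up 2.73 toward+y 0.55
0.45 up 3.04 toward+y 0.7
0.5 up 3.36 toward+y 0.86
0.55 up 3.66 toward+y 1.03
0.6 up 3.95 toward+y 1.22
0.65 up 4.24 toward+y 1.43
0.7 up 4.51 toward+y 1.65
0.75 up 4.77 toward+y 1.88
0.8 up 5.02 toward+y 2.12
0.85 up 5.26 toward+y 2.38
```

Emit:
{"op": "move_arm", "data": {"deltas": [[0,0.05,-0.35,0,0,0],[0,0,-0.35,0,0,0],[0.05,0,-0.35,0,0,0],[0.05,0,-0.35,0,0,0],[0.1,0,-0.35,0,0,0],[0.1,0,-0.3,0,0,0],[0.1,0,-0.35,0,0,0],[0.15,0,-0.3,0,0,0],[0.15,0,-0.3,0,0,0],[0.15,0,-0.3,0,0,0]]}}

```text
time_s: 5.2
eef_pos: [569.0, -160.5, 52.2]
ee_rot: [0.001, 0.794, 0.608, 0.0]
force: [4.7, 1.3, 6.1]
grip_width: 0.275
```

Emit:
{"op": "move_arm", "data": {"deltas": [[0.2,0,-0.3,0,0,0],[0.2,0,-0.3,0,0,0],[0.2,0,-0.3,0,0,0],[0.2,0,-0.3,0,0,0],[0.25,0,-0.25,0,0,0],[0.2,0,-0.25,0,0,0],[0.2,0,-0.2,0,0,0],[0,0,0,0,0,0],[0,0,0,0,0,0],[0,0,0,0,0,0]]}}

```text
time_s: 6.2
eef_pos: [572.7, -146.3, 70.2]
ee_rot: [0.0, 0.794, 0.608, 0.0]
force: [8.2, 0.9, -1.0]
grip_width: 0.272
```

Run:
```python
from h import *
st()
b=eyes.capture("scene")
c=lambda I,x0,y0,x1,y1:cv2.resize(I[y0:y1,x0:x1],None,fx=5,fy=5,interpolation=cv2.INTER_CUBIC)
cv2.imwrite("pics/a2.png",c(b,220,200,370,310))
```

```text
t 6.2 pos [ 572.7 -146.3   70.2] yaw -15.12 F [ 8.2  0.9 -1. ] M [-0.11 -1.21  0.05] w 23.2 j [-0.45  0.62  1.48  0.    1.04 -0.18] q [5.000e-04 7.940e-01 6.079e-01 5.000e-04]
```

View pics/a2.png

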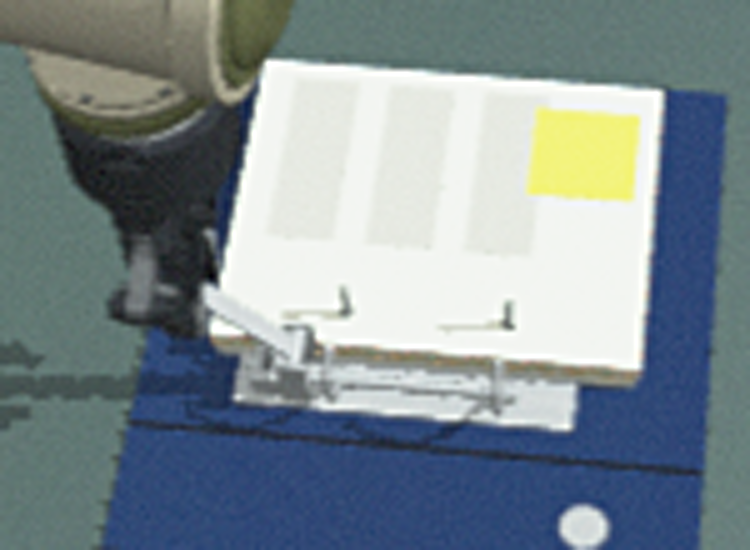

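Emit:
{"op": "move_arm", "data": {"deltas": [[0,0,0,0,0,0],[0,0,0,0,0,0],[0,0,0,0,0,0],[0,0,0,0,0,0],[0,0,-1.0,0,0,0],[0,0,-2.0,0,0,0],[0,0,-2.0,0,0,0],[0,0,-2.0,0,0,0],[0,0,-2.0,0,0,0],[0,0,-1.0,0,0,0]], "grip": 5.0}}

```text
time_s: 7.25
eef_pos: [572.7, -146.6, 172.8]
ee_rot: [0.001, 0.794, 0.608, 0.001]
force: [0.3, 0.1, -0.7]
grip_width: 0.586
```

Run:
```python
from h import *
st();plan((418,319.6,80),13.1,20)
```

```text
t 7.25 pos [ 572.7 -146.6  172.8] yaw -15.12 F [ 0.3  0.1 -0.7] M [0.02 0.03 0.  ] w 50.1 j [-0.45  0.5   1.37 -0.    1.26 -0.18] q [1.30e-03 7.94e-01 6.08e-01 6.00e-04]
[2.05, -1.35, 0.46, 0, 0, -1.4] ,
[2.08, -1.31, 0.47, 0, 0, -1.4] ,
[2.11, -1.25, 0.46, 0, 0, -1.4] ,
[2.15, -1.2, 0.47, 0, 0, -1.4] ,
[2.17, -1.15, 0.46, 0, 0, -1.5] ,
[2.2, -1.09, 0.46, 0, 0, -1.4] ,
[2.22, -1.04, 0.47, 0, 0, -1.4] ,
[2.25, -0.98, 0.46, 0, 0, -1.4] ,
[2.28, -0.93, 0.46, 0, 0, -1.4] ,
[2.3, -0.87, 0.47, 0, 0, -1.4] ,
[2.31, -0.81, 0.46, 0, 0, -1.4] ,
[2.34, -0.76, 0.47, 0, 0, -1.4] ,
[2.35, -0.7, 0.46, 0, 0, -1.4] ,
[2.37, -0.65, 0.46, 0, 0, -1.5] ,
[2.39, -0.58, 0.47, 0, 0, -1.4] ,
[2.4, -0.52, 0.46, 0, 0, -1.4] ,
[2.41, -0.46, 0.47, 0, 0, -1.4] ,
[2.43, -0.41, 0.46, 0, 0, -1.4] ,
[2.43, -0.34, 0.46, 0, 0, -1.4] ,
[2.44, -0.29, 0.47, 0, 0, -1.4] ,
ends [418.  319.6  80. ] 13.1
```

Emit:
{"op": "move_arm", "data": {"deltas": [[2.0,-1.3,0.5,0,0,-1.4],[2.1,-1.3,0.5,0,0,-1.4],[2.1,-1.3,0.4,0,0,-1.4],[2.1,-1.2,0.5,0,0,-1.4],[2.2,-1.2,0.5,0,0,-1.4],[2.2,-1.1,0.4,0,0,-1.4],[2.2,-1.0,0.5,0,0,-1.4],[2.3,-1.0,0.4,0,0,-1.4],[2.3,-0.9,0.5,0,0,-1.4],[2.3,-0.9,0.4,0,0,-1.4]]}}

```text
time_s: 8.25
eef_pos: [494.1, 87.7, 124.1]
ee_rot: [-0.0, 0.714, 0.7, -0.0]
force: [0.9, 0.7, 0.1]
grip_width: 0.585
```

Emit:
{"op": "move_arm", "data": {"deltas": [[2.3,-0.8,0.5,0,0,-1.4],[2.3,-0.8,0.4,0,0,-1.4],[2.4,-0.7,0.5,0,0,-1.4],[2.4,-0.7,0.4,0,0,-1.5],[2.4,-0.6,0.5,0,0,-1.4],[2.4,-0.5,0.5,0,0,-1.4],[2.4,-0.5,0.5,0,0,-1.4],[2.4,-0.4,0.5,0,0,-1.4],[2.4,-0.3,0.4,0,0,-1.4],[2.4,-0.3,0.5,0,0,-1.4]]}}

```text
time_s: 9.25
eef_pos: [416.7, 320.2, 77.2]
ee_rot: [-0.0, 0.622, 0.783, -0.0]
force: [1.5, -0.1, 0.5]
grip_width: 0.582
```

Run:
```python
from h import *
st();plan((418,319.6,8),13.1,7)
b=eyes.capture("scene");a=eyes.capture("top")
c=lambda I,x0,y0,x1,y1:cv2.resize(I[y0:y1,x0:x1],None,fx=5,fy=5,interpolation=cv2.INTER_CUBIC)
cv2.imwrite("pics/a3.png",np.vstack([c(b,220,240,350,300),c(b,370,160,500,220)]))
cv2.imwrite("pics/a4.png",c(a,290,180,430,270))
```

```text
t 9.25 pos [416.7 320.2  77.2] yaw 13.04 F [ 1.5 -0.1  0.5] M [-0.01  0.03 -0.  ] w 49.7 j [ 0.43  0.49  1.68 -0.    0.97  0.2 ] q [-0.      0.6223  0.7828 -0.    ]
[-0.01, 0.02, 0.99, 0, 0, -0.0] ,
[-0.01, 0.01, 0.99, 0, 0, -0.0] ,
[-0.02, 0.02, 0.99, 0, 0, -0.0] ,
[-0.01, 0.02, 0.99, 0, 0, -0.0] ,
[-0.01, 0.01, 0.99, 0, 0, -0.0] ,
[-0.01, 0.02, 0.99, 0, 0, -0.1] ,
[-0.02, 0.02, 0.98, 0, 0, 0.0] ,
ends [418.  319.6   8. ] 13.1
```

View pics/a3.png

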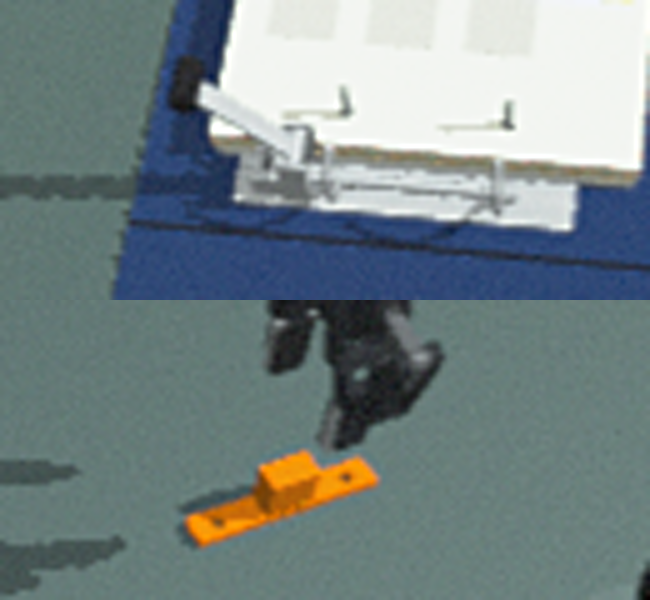

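View pics/a4.png

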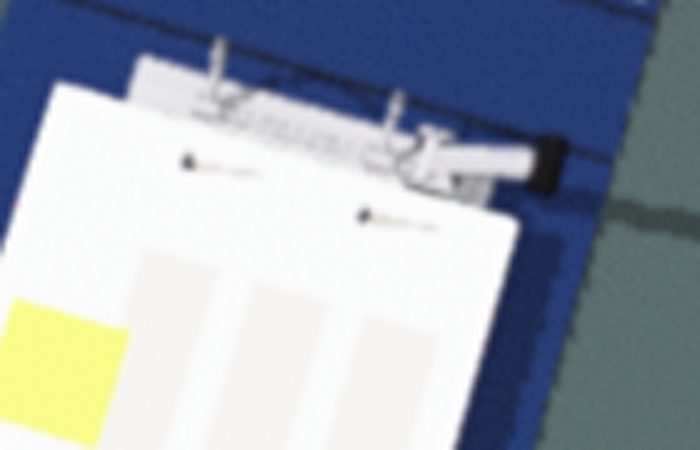

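The lever is up and the rings are open (top view posts near (327,212) and (362,223)). I'll grasp the bar next.

Emit:
{"op": "move_arm", "data": {"deltas": [[0,0.1,1.0,0,0,0],[-0.1,0,1.0,0,0,0],[0,0,1.0,0,0,0],[0,0,1.0,0,0,0],[0,0,1.0,0,0,0],[0,0,1.0,0,0,0],[0,0,0.9,0,0,0],[0,0,0,0,0,0],[0,0,0,0,0,0],[0,0,0,0,0,0]]}}

```text
time_s: 10.35
eef_pos: [418.5, 318.7, 8.7]
ee_rot: [0.0, 0.623, 0.783, 0.0]
force: [-0.0, -0.2, -1.4]
grip_width: 0.585
```

Emit:
{"op": "move_arm", "data": {"deltas": [[0,0,0,0,0,0],[0,0,0,0,0,0],[0,0,0,0,0,0],[0,0,0,0,0,0],[0,0,0,0,0,0],[0,0,0,0,0,0],[0,0,0,0,0,0],[0,0,0,0,0,0],[0,0,0,0,0,0],[0,0,0,0,0,0]], "grip": 1.2, "newtons": 50}}

```text
time_s: 11.35
eef_pos: [418.5, 318.7, 8.7]
ee_rot: [0.0, 0.623, 0.783, 0.0]
force: [-0.8, -0.7, 5.6]
grip_width: 0.199
```

Run:
```python
from h import *
st()
b=eyes.capture("scene");a=eyes.capture("top")
c=lambda I,x0,y0,x1,y1:cv2.resize(I[y0:y1,x0:x1],None,fx=5,fy=5,interpolation=cv2.INTER_CUBIC)
cv2.imwrite("pics/a5.png",np.vstack([c(a,120,240,250,300),c(b,370,160,500,220)]))
```

```text
t 11.35 pos [418.5 318.7   8.7] yaw 12.98 F [-0.8 -0.7  5.6] M [-0.03  0.07  0.04] w 17.0 j [0.43 0.6  1.72 0.   0.82 0.2 ] q [2.000e-04 6.226e-01 7.825e-01 4.000e-04]
```

View pics/a5.png

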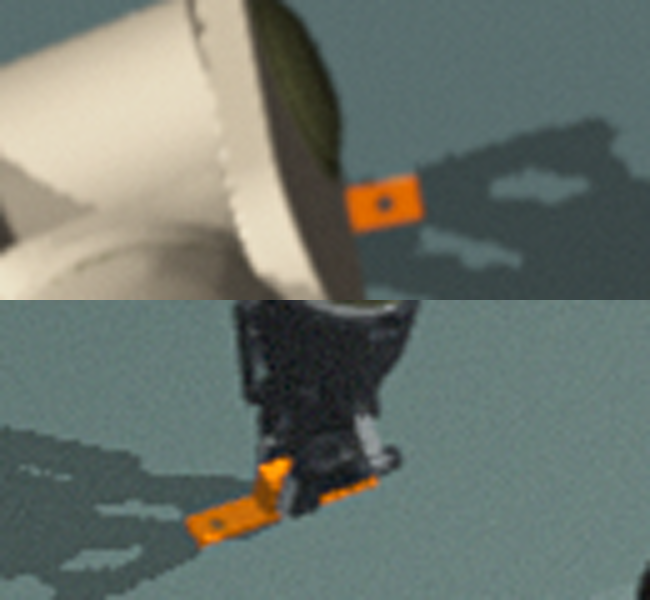

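Run:
```python
from h import *
a=np.radians(12.98);X=np.array([-np.sin(a),np.cos(a),0]);Y=np.array([np.cos(a),np.sin(a),0])
p=np.array([418.5,318.7,0])
f=lambda q:(proj("scene",q)-(370,160))*5+(0,300)
for nm,lx,ly,z in[("block BL top",-15,9,31),("block BR top",15,9,31),("BL bot",-15,9,5),("BR bot",15,9,5),("finger L tip",-11,20,9),("finger R tip",11,20,9),("hole -y",-40,0,5),("end-",-55,9,5),("end+",55,9,5)]:
    print(nm,f(p+lx*X+ly*Y+np.array([0,0,z])).round())
h=onz("top",(385+.5)/5-.5+120,(203+.5)/5-.5+240,5);print("hole top",h,"rel tool",(h-p)@X,(h-p)@Y)
h=onz("scene",(218+.5)/5-.5+370,(525-300+.5)/5-.5+160,5);print("hole scene",h,"rel tool",(h-p)@X,(h-p)@Y)
```

```text
block BL top [268. 488.]
block BR top [317. 471.]
BL bot [260. 518.]
BR bot [308. 501.]
finger L tip [278. 526.]
finger R tip [313. 514.]
hole -y [211. 520.]
end- [195. 541.]
end+ [371. 479.]
hole top [426.75202743 278.38277806   5.        ] rel tool -41.14055306457124 -1.0145123835674255
hole scene [429.78946432 281.76493473   5.        ] rel tool -38.527056973650836 2.7049828451263047
```

Emit:
{"op": "move_arm", "data": {"deltas": [[0,0,-0.5,0,0,0],[0,0,-1.0,0,0,0],[0,0,-1.5,0,0,0],[0,0,-1.5,0,0,0],[0,0,-1.5,0,0,0],[0,0,-1.5,0,0,0],[0,0,-1.5,0,0,0],[0,0,-1.0,0,0,0],[0,0,0,0,0,0],[0,0,0,0,0,0]]}}

```text
time_s: 12.45
eef_pos: [418.0, 318.5, 108.0]
ee_rot: [-0.0, 0.623, 0.783, -0.0]
force: [0.6, 0.1, 0.3]
grip_width: 0.198
```

Run:
```python
from h import *
st();plan((571.2,-36.9,85),-15.4,18)
```

```text
t 12.45 pos [418.  318.5 108. ] yaw 12.98 F [0.6 0.1 0.3] M [ 0.03  0.01 -0.03] w 16.9 j [0.43 0.45 1.65 0.   1.04 0.2 ] q [-1.000e-04  6.226e-01  7.825e-01 -2.000e-04]
[-2.11, 0.39, 0.13, 0, 0, 1.6] ,
[-2.11, 0.44, 0.13, 0, 0, 1.6] ,
[-2.09, 0.5, 0.12, 0, 0, 1.5] ,
[-2.07, 0.56, 0.13, 0, 0, 1.6] ,
[-2.06, 0.62, 0.13, 0, 0, 1.6] ,
[-2.05, 0.67, 0.13, 0, 0, 1.6] ,
[-2.02, 0.73, 0.13, 0, 0, 1.5] ,
[-2.0, 0.78, 0.12, 0, 0, 1.6] ,
[-1.98, 0.84, 0.13, 0, 0, 1.6] ,
[-1.96, 0.89, 0.13, 0, 0, 1.6] ,
[-1.93, 0.95, 0.13, 0, 0, 1.5] ,
[-1.9, 1.0, 0.13, 0, 0, 1.6] ,
[-1.88, 1.05, 0.12, 0, 0, 1.6] ,
[-1.84, 1.1, 0.13, 0, 0, 1.6] ,
[-1.82, 1.15, 0.13, 0, 0, 1.6] ,
[-1.78, 1.2, 0.13, 0, 0, 1.5] ,
[-1.75, 1.25, 0.12, 0, 0, 1.6] ,
[-1.71, 1.3, 0.13, 0, 0, 1.6] ,
ends [571.2 -36.9  85. ] -15.4
```

Emit:
{"op": "move_arm", "data": {"deltas": [[-2.1,0.4,0.1,0,0,1.6],[-2.1,0.4,0.1,0,0,1.6],[-2.1,0.5,0.1,0,0,1.5],[-2.1,0.6,0.1,0,0,1.6],[-2.1,0.6,0.1,0,0,1.6],[-2.0,0.7,0.2,0,0,1.6],[-2.0,0.7,0.1,0,0,1.5],[-2.0,0.8,0.1,0,0,1.6],[-2.0,0.8,0.1,0,0,1.6],[-2.0,0.9,0.1,0,0,1.6]]}}

```text
time_s: 13.45
eef_pos: [502.9, 119.7, 96.4]
ee_rot: [-0.001, 0.725, 0.689, -0.001]
force: [-1.1, 0.3, -0.8]
grip_width: 0.198
```

Emit:
{"op": "move_arm", "data": {"deltas": [[-1.9,1.0,0.1,0,0,1.5],[-1.9,1.0,0.2,0,0,1.6],[-1.9,1.0,0.1,0,0,1.6],[-1.8,1.1,0.1,0,0,1.6],[-1.8,1.2,0.2,0,0,1.6],[-1.8,1.2,0.1,0,0,1.5],[-1.7,1.2,0.1,0,0,1.6],[-1.7,1.3,0.2,0,0,1.6],[0,0,0,0,0,0],[0,0,0,0,0,0]]}}

```text
time_s: 14.45
eef_pos: [570.8, -35.9, 85.5]
ee_rot: [-0.001, 0.796, 0.606, -0.0]
force: [-0.1, 0.3, -0.2]
grip_width: 0.2
```

Run:
```python
from h import *
st();plan((571.2,-36.9,70),-15.4,5)
b=eyes.capture("scene");a=eyes.capture("top")
cv2.imwrite("pics/r6t.png",a);cv2.imwrite("pics/r6s.png",b)
c=lambda I,x0,y0,x1,y1:cv2.resize(I[y0:y1,x0:x1],None,fx=6,fy=6,interpolation=cv2.INTER_CUBIC)
cv2.imwrite("pics/a6.png",np.vstack([c(a,300,180,420,240),c(b,250,220,370,260+20)[:]]))
```

```text
t 14.45 pos [570.8 -35.9  85.5] yaw -15.43 F [-0.1  0.3 -0.2] M [-0.01 -0.02  0.02] w 17.0 j [-0.27  0.56  1.53  0.    1.05  0.  ] q [-8.000e-04  7.956e-01  6.058e-01 -5.000e-04]
[-0.02, 0.01, 0.31, 0, 0, -0.0] ,
[-0.01, 0.01, 0.31, 0, 0, -0.0] ,
[-0.02, 0.02, 0.31, 0, 0, -0.0] ,
[-0.02, 0.01, 0.31, 0, 0, -0.0] ,
[-0.01, 0.01, 0.31, 0, 0, -0.0] ,
ends [571.2 -36.9  70. ] -15.4
```

View pics/a6.png

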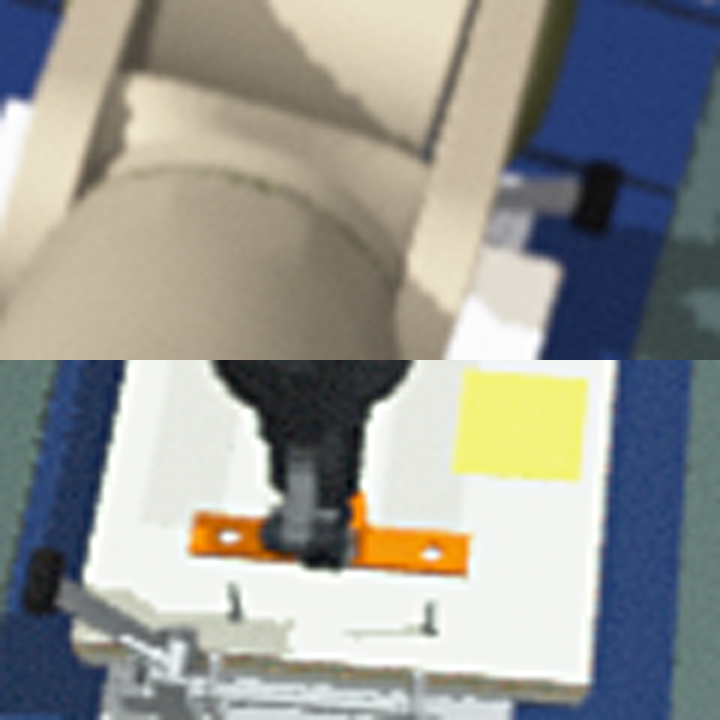

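Run:
```python
from h import *
b=cv2.imread("pics/r6s.png")
cr=lambda x,y:((x+.5)/6-.5+250,(y-360+.5)/6-.5+220)
ax=np.array([np.cos(np.radians(-15.4)),np.sin(np.radians(-15.4)),0]);ay=np.array([-ax[1],ax[0],0])
p=np.array([570.8,-35.9,0])
for n,h,t in(("R",(229,538),(234,585)),("L",(431,553),(431,602))):
    H=onz("scene",*cr(*h),79.3);T=onz("scene",*cr(*t),46)
    print(n,"hole",H.round(1),"post",T.round(1),"move needed file x,y",((T-H)@ax).round(1),((T-H)@ay).round(1), "hole rel tool",((H-p)@ax).round(1),((H-p)@ay).round(1))
# tops also base of post on paper
for n,t in(("R",(237,618)),("L",(431,632))): print(n,onz("scene",*cr(*t),24).round(1))
g=cv2.resize(b[240:262,280:330],None,fx=14,fy=14,interpolation=cv2.INTER_CUBIC);cv2.imwrite("pics/a7.png",g)
```

```text
R hole [561.5 -72.6  79.3] post [562.7 -73.   46. ] move needed file x,y 1.3 -0.1 hole rel tool 0.8 -37.8
L hole [581.9   4.4  79.3] post [584.1   3.7  46. ] move needed file x,y 2.3 -0.1 hole rel tool -0.0 41.8
R [565.  -73.6  24. ]
L [585.    3.3  24. ]
```

View pics/a7.png

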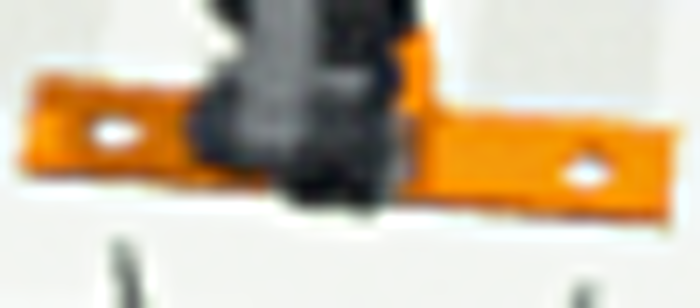

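Emit:
{"op": "move_arm", "data": {"deltas": [[0,0.15,0.3,0,0,0],[0,0,0.3,0,0,0],[0,0,0.4,0,0,0],[0,0,0.4,0,0,0],[0,0,0.4,0,0,0],[0,0,0.4,0,0,0],[0,0,0.3,0,0,0],[0,0,0,0,0,0],[0,0,0,0,0,0],[0,0,0,0,0,0]]}}

```text
time_s: 15.55
eef_pos: [572.9, -36.6, 61.5]
ee_rot: [0.0, 0.796, 0.606, 0.0]
force: [-0.4, 0.4, -1.0]
grip_width: 0.2
```

Run:
```python
from h import *
st()
b=eyes.capture("scene");cv2.imwrite("pics/r8s.png",b)
g=cv2.resize(b[242:270,280:330],None,fx=14,fy=14,interpolation=cv2.INTER_CUBIC);cv2.imwrite("pics/a8.png",g)
```

```text
t 15.55 pos [572.9 -36.6  61.5] yaw -15.42 F [-0.4  0.4 -1. ] M [-0.04 -0.05  0.02] w 17.1 j [-0.27  0.6   1.54 -0.    1.    0.  ] q [1.000e-04 7.956e-01 6.059e-01 1.000e-04]
```

View pics/a8.png

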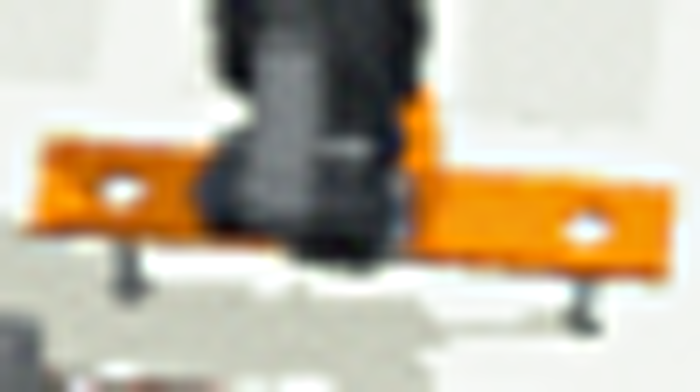

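Run:
```python
from h import *
c=lambda q:((q[0]-280+.5)*14-.5,(q[1]-242+.5)*14-.5)
for n,X,h in(("R",(560.6,-75.5),(122,190)),("L",(582,1.7),(588,229))):
    for z in(22,24,46,55.3): print(n,z,np.round(c(proj("scene",(*X,z)))))
    u=((h[0]+.5)/14-.5+280,(h[1]+.5)/14-.5+242)
    print("hole",h,onz("scene",*u,55.3).round(1))
print("px per 1mm file x", np.array(c(proj("scene",(583,1.4,50))))-np.array(c(proj("scene",(582,1.7,50)))), "y",np.array(c(proj("scene",(582.26,2.66,50))))-np.array(c(proj("scene",(582,1.7,50)))))
```

```text
R 22 [121. 281.]
R 24 [120. 275.]
R 46 [111. 209.]
R 55.3 [107. 181.]
hole (122, 190) [562.8 -73.2  55.3]
L 22 [575. 320.]
L 24 [574. 314.]
L 46 [573. 249.]
L 55.3 [572. 221.]
hole (588, 229) [584.1   4.   55.3]
px per 1mm file x [-0.77191892  5.19226398] y [5.7833858  0.46092838]
```

Emit:
{"op": "move_arm", "data": {"deltas": [[0,0.05,0.1,0,0,0],[0,0,0.1,0,0,0],[0,0,0.1,0,0,0],[0,0,0.1,0,0,0],[0,0,0.1,0,0,0],[0,0,0.1,0,0,0],[0,0,0.1,0,0,0],[0,0,0.1,0,0,0],[0,0,0.1,0,0,0],[0,0,0.1,0,0,0]]}}

```text
time_s: 16.6
eef_pos: [573.3, -36.7, 51.2]
ee_rot: [-0.0, 0.796, 0.606, -0.0]
force: [-0.5, -0.4, -0.5]
grip_width: 0.198
```

Run:
```python
from h import *
st()
b=eyes.capture("scene");cv2.imwrite("pics/r9s.png",b)
g=cv2.resize(b[242:270,280:330],None,fx=14,fy=14,interpolation=cv2.INTER_CUBIC);cv2.imwrite("pics/a9.png",g)
```

```text
t 16.6 pos [573.3 -36.7  51.2] yaw -15.42 F [-0.5 -0.4 -0.5] M [ 0.02 -0.05  0.01] w 16.9 j [-0.27  0.62  1.54 -0.    0.98  0.  ] q [-0.      0.7956  0.6059 -0.    ]
```

View pics/a9.png

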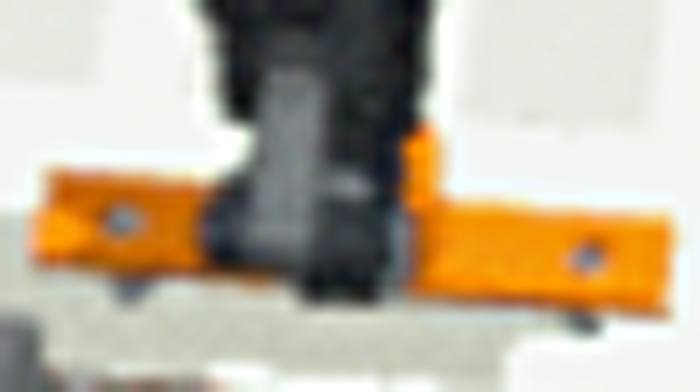

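Both posts now show inside the holes, with no force on the wrist. I'll keep descending.

Emit:
{"op": "move_arm", "data": {"deltas": [[0,0,0.1,0,0,0],[0,0,0.1,0,0,0],[0,0,0.1,0,0,0],[0,0,0.1,0,0,0],[0,0,0.1,0,0,0],[0,0,0.1,0,0,0],[0,0,0.1,0,0,0],[0,0,0.1,0,0,0],[0,0,0.1,0,0,0],[0,0,0.1,0,0,0]]}}

```text
time_s: 17.65
eef_pos: [573.3, -36.7, 41.2]
ee_rot: [-0.0, 0.796, 0.606, -0.0]
force: [-1.5, -0.3, 1.0]
grip_width: 0.196
```

```bash
python3 -c "
from h import *
st()"
```

```text
t 17.65 pos [573.3 -36.7  41.2] yaw -15.42 F [-1.5 -0.3  1. ] M [-0.14  0.34 -0.06] w 16.7 j [-0.27  0.63  1.55 -0.    0.96  0.  ] q [-0.000e+00  7.956e-01  6.059e-01 -1.000e-04]
```

Emit:
{"op": "move_arm", "data": {"deltas": [[0,-0.05,0.1,0,0,0],[0,0,0.1,0,0,0],[0,0,0.1,0,0,0],[0,0,0.1,0,0,0],[0,0,0.1,0,0,0],[0,0,0.1,0,0,0],[0,0,0.1,0,0,0],[0,0,0.1,0,0,0],[0,0,0,0,0,0],[0,0,0,0,0,0]]}}

```text
time_s: 18.65
eef_pos: [572.8, -36.6, 33.3]
ee_rot: [-0.0, 0.796, 0.606, -0.0]
force: [0.6, -0.4, -1.2]
grip_width: 0.2
```

```bash
python3 -c "
from h import *
st()"
```

```text
t 18.65 pos [572.8 -36.6  33.3] yaw -15.42 F [ 0.6 -0.4 -1.2] M [ 0.01 -0.04  0.03] w 17.1 j [-0.27  0.64  1.55 -0.    0.95  0.  ] q [-0.      0.7956  0.6059 -0.    ]
```

Emit:
{"op": "move_arm", "data": {"deltas": [[0,0,0.05,0,0,0],[0,0,0.05,0,0,0],[0,0,0.05,0,0,0],[0,0,0.05,0,0,0],[0,0,0.05,0,0,0],[0,0,0.05,0,0,0],[0,0,0.05,0,0,0],[0,0,0.05,0,0,0],[0,0,0,0,0,0],[0,0,0,0,0,0]]}}

```text
time_s: 19.65
eef_pos: [572.9, -36.6, 29.5]
ee_rot: [0.0, 0.796, 0.606, 0.0]
force: [-2.0, 0.9, 3.7]
grip_width: 0.199
```

```bash
python3 -c "
from h import *
st()"
```

```text
t 19.65 pos [572.9 -36.6  29.5] yaw -15.42 F [-2.   0.9  3.7] M [ 0.04  0.28 -0.02] w 17.0 j [-0.27  0.65  1.56 -0.    0.94  0.  ] q [1.000e-04 7.956e-01 6.059e-01 0.000e+00]
```

Emit:
{"op": "move_arm", "data": {"deltas": [[0,0,0.05,0,0,0],[0,0,0.05,0,0,0],[0,0,0.05,0,0,0],[0,0,0.05,0,0,0],[0,0,0.05,0,0,0],[0,0,0,0,0,0],[0,0,0,0,0,0],[0,0,0,0,0,0],[0,0,0,0,0,0],[0,0,0,0,0,0]]}}

```text
time_s: 20.65
eef_pos: [572.9, -36.6, 27.6]
ee_rot: [0.0, 0.796, 0.606, 0.0]
force: [-5.8, 0.3, 11.4]
grip_width: 0.197
```

```bash
python3 -c "
from h import *
st()"
```

```text
t 20.65 pos [572.9 -36.6  27.6] yaw -15.42 F [-5.8  0.3 11.4] M [ 0.19  0.78 -0.01] w 16.9 j [-0.27  0.65  1.56 -0.    0.93  0.  ] q [1.000e-04 7.956e-01 6.059e-01 0.000e+00]
```

Emit:
{"op": "move_arm", "data": {"deltas": [[0,-0.03,0.05,0,0,0],[0,-0.03,0.05,0,0,0],[0,0,0.05,0,0,0],[0,0,0.05,0,0,0],[0,0,0,0,0,0],[0,0,0,0,0,0],[0,0,0,0,0,0],[0,0,0,0,0,0],[0,0,0,0,0,0],[0,0,0,0,0,0]]}}

```text
time_s: 21.65
eef_pos: [572.9, -36.6, 26.4]
ee_rot: [0.001, 0.796, 0.606, 0.001]
force: [-3.8, -0.3, 16.5]
grip_width: 0.198
```

```bash
python3 -c "
from h import *
st()"
```

```text
t 21.65 pos [572.9 -36.6  26.4] yaw -15.42 F [-3.8 -0.3 16.5] M [0.15 0.87 0.02] w 16.9 j [-0.27  0.65  1.56 -0.    0.93  0.  ] q [8.000e-04 7.956e-01 6.059e-01 6.000e-04]
```

Emit:
{"op": "move_arm", "data": {"deltas": [[0,-0.02,0.05,0,0,0],[0,-0.02,0,0,0,0],[0,0,0,0,0,0],[0,0,0,0,0,0],[0,0,0,0,0,0],[0,0,0,0,0,0],[0,0,0,0,0,0],[0,0,0,0,0,0],[0,0,0,0,0,0],[0,0,0,0,0,0]]}}

```text
time_s: 22.65
eef_pos: [572.9, -36.6, 26.1]
ee_rot: [0.001, 0.796, 0.606, 0.001]
force: [-4.6, -0.3, 16.0]
grip_width: 0.2
```

Emit:
{"op": "move_arm", "data": {"deltas": [[0,0,0,0,0,0],[0,0,0,0,0,0],[0,0,0,0,0,0],[0,0,0,0,0,0],[0,0,0,0,0,0],[0,0,0,0,0,0],[0,0,-0.5,0,0,0],[0,0,-1.0,0,0,0],[0,0,-1.5,0,0,0],[0,0,-2.0,0,0,0]], "grip": 3.0}}

```text
time_s: 23.65
eef_pos: [571.7, -36.3, 75.2]
ee_rot: [-0.0, 0.796, 0.606, -0.0]
force: [0.1, 1.3, 0.4]
grip_width: 0.35
```

Run:
```python
from h import *
st()
b=eyes.capture("scene")
g=cv2.resize(b[220:290,250:350],None,fx=7,fy=7,interpolation=cv2.INTER_CUBIC);cv2.imwrite("pics/a10.png",g)
```

```text
t 23.65 pos [571.7 -36.3  75.2] yaw -15.42 F [0.1 1.3 0.4] M [-0.02  0.05  0.02] w 29.9 j [-0.27  0.58  1.53  0.    1.03  0.  ] q [-3.000e-04  7.956e-01  6.058e-01 -2.000e-04]
```

View pics/a10.png

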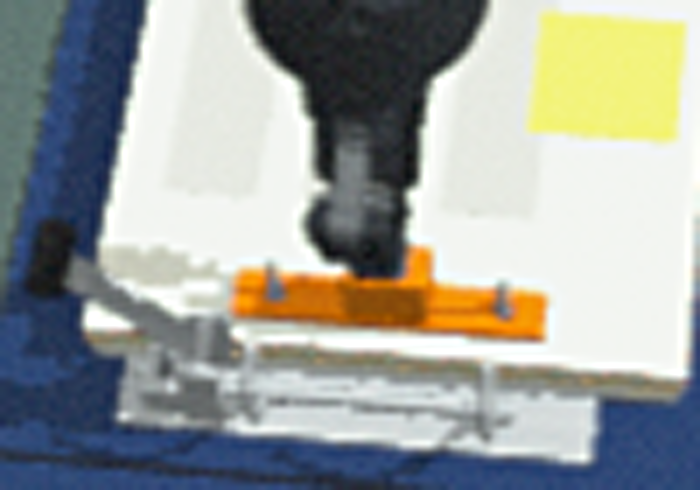

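The bar sits flat on the papers with both post tips standing up through it at about (274,285) and (503,298) in the crop. Next I'll pinch the raised roller and bring the lever down.

Emit:
{"op": "move_arm", "data": {"deltas": [[0,0,-1.5,0,0,0],[0,0,-2.0,0,0,0],[0,0,-2.5,0,0,0],[-0.5,0.1,-1.5,0,0,0],[-2.0,0.6,0,0,0,0],[-2.5,0.7,0,0,0,0],[-2.5,0.7,0,0,0,0],[-2.0,0.6,0,0,0,0],[-1.1,0.4,0,0,0,0],[0,0,0,0,0,0]], "grip": 5.0, "newtons": 30}}

```text
time_s: 24.7
eef_pos: [573.6, -147.7, 149.4]
ee_rot: [0.0, 0.796, 0.605, 0.0]
force: [-0.2, 0.9, -0.9]
grip_width: 0.583
```

Run:
```python
from h import *
st();plan((573.5,-147,70),-15.3,8)
a=eyes.capture("scene");cv2.imwrite("pics/a11.png",cv2.resize(a[200:300,220:350],None,fx=6,fy=6,interpolation=cv2.INTER_CUBIC))
```

```text
t 24.7 pos [ 573.6 -147.7  149.4] yaw -15.51 F [-0.2  0.9 -0.9] M [ 0.02  0.   -0.  ] w 49.8 j [-0.45  0.53  1.4  -0.    1.21 -0.18] q [2.000e-04 7.961e-01 6.052e-01 1.000e-04]
[0.01, -0.0, 0.99, 0, 0, -0.0] ,
[0.01, -0.01, 0.99, 0, 0, -0.1] ,
[0.01, -0.0, 1.0, 0, 0, 0.0] ,
[0.0, -0.0, 0.99, 0, 0, -0.0] ,
[0.01, -0.01, 0.99, 0, 0, -0.0] ,
[0.01, -0.0, 0.99, 0, 0, -0.1] ,
[0.01, -0.01, 1.0, 0, 0, 0.0] ,
[0.01, 0.0, 0.99, 0, 0, -0.0] ,
ends [ 573.5 -147.    70. ] -15.3
```

View pics/a11.png

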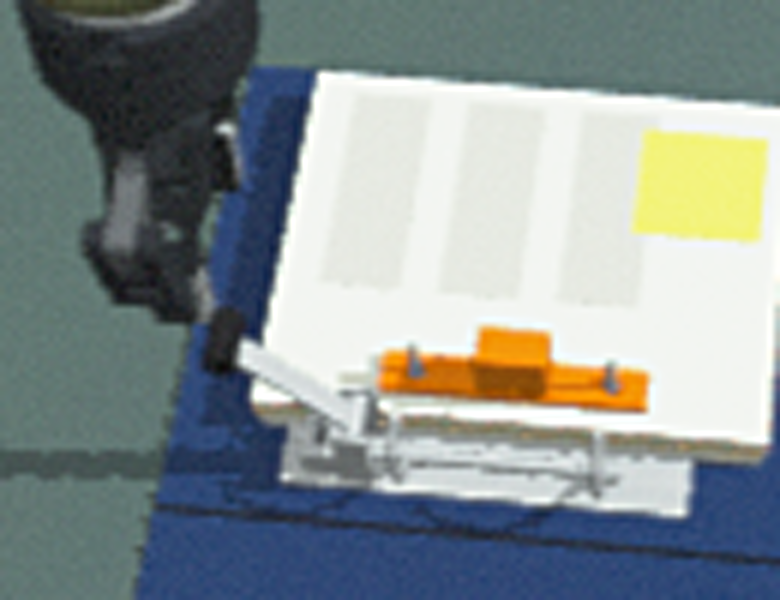

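Emit:
{"op": "move_arm", "data": {"deltas": [[0,0,1.0,0,0,0],[0.1,0,1.0,0,0,0],[0,0,1.0,0,0,0],[0,0,1.0,0,0,0],[0,0,1.0,0,0,0],[0,0,1.0,0,0,0],[0,0,1.0,0,0,0],[0,0,0.9,0,0,0],[0,0,0,0,0,0],[0,0,0,0,0,0]]}}

```text
time_s: 25.75
eef_pos: [573.9, -145.8, 70.4]
ee_rot: [0.0, 0.796, 0.606, 0.0]
force: [0.7, -0.2, 0.3]
grip_width: 0.586
```

Emit:
{"op": "move_arm", "data": {"deltas": [[0,0,0,0,0,0],[0,0,0,0,0,0],[0,0,0,0,0,0],[0,0,0,0,0,0],[0,0,0,0,0,0],[0,0,0,0,0,0],[0,0,0,0,0,0],[0,0,0,0,0,0],[0,0,0,0,0,0],[0,0,0,0,0,0]], "grip": 1.8, "newtons": 30}}

```text
time_s: 26.75
eef_pos: [573.5, -145.9, 70.8]
ee_rot: [-0.0, 0.796, 0.606, -0.0]
force: [-5.5, -0.4, 4.6]
grip_width: 0.274
```

```bash
python3 -c "
from h import *
st()"
```

```text
t 26.75 pos [ 573.5 -145.9   70.8] yaw -15.42 F [-5.5 -0.4  4.6] M [-0.04  0.79 -0.02] w 23.4 j [-0.45  0.62  1.47 -0.    1.05 -0.18] q [-2.000e-04  7.956e-01  6.059e-01 -4.000e-04]
```

Emit:
{"op": "move_arm", "data": {"deltas": [[-0.25,-0.03,0.25,0,0,0],[-0.25,0,0.25,0,0,0],[-0.2,0,0.25,0,0,0],[-0.2,0,0.25,0,0,0],[-0.2,0,0.3,0,0,0],[-0.2,0,0.3,0,0,0],[-0.2,0,0.3,0,0,0],[-0.15,0,0.3,0,0,0],[-0.15,0,0.3,0,0,0],[-0.15,0,0.35,0,0,0]]}}

```text
time_s: 27.75
eef_pos: [568.6, -164.3, 43.8]
ee_rot: [0.0, 0.796, 0.606, 0.0]
force: [-8.7, 3.8, 16.7]
grip_width: 0.274
```

```bash
python3 -c "
from h import *
st()
b=eyes.capture('scene')
cv2.imwrite('pics/a12.png',cv2.resize(b[200:300,220:350],None,fx=6,fy=6,interpolation=cv2.INTER_CUBIC))"
```

```text
t 27.75 pos [ 568.6 -164.3   43.8] yaw -15.41 F [-8.7  3.8 16.7] M [ 0.81  1.32 -0.01] w 23.4 j [-0.48  0.66  1.49  0.    0.99 -0.21] q [3.000e-04 7.955e-01 6.059e-01 3.000e-04]
```

View pics/a12.png

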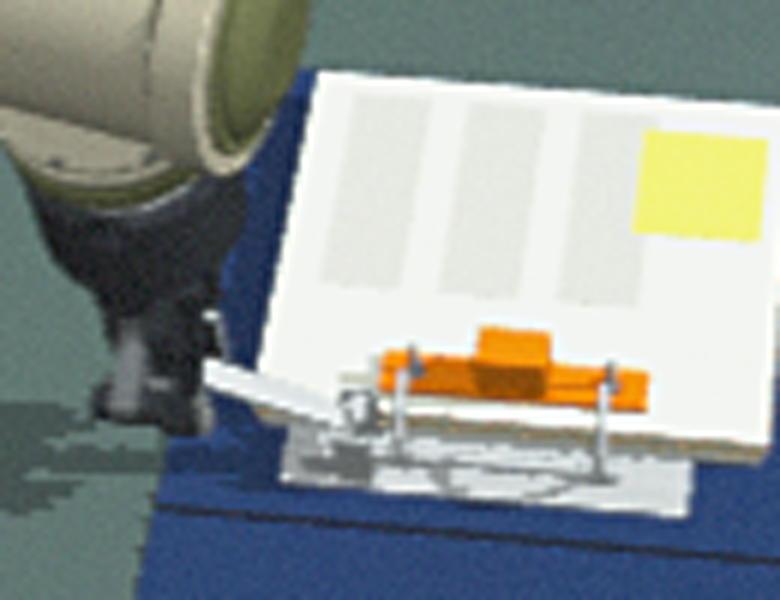

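Emit:
{"op": "move_arm", "data": {"deltas": [[-0.05,-0.05,0.2,0,0,0],[-0.05,-0.05,0.3,0,0,0],[-0.05,0,0.3,0,0,0],[-0.05,0,0.3,0,0,0],[-0.05,0,0.3,0,0,0],[-0.05,0,0.3,0,0,0],[0,0,0.2,0,0,0],[0,0,0,0,0,0],[0,0,0,0,0,0],[0,0,0,0,0,0]]}}

```text
time_s: 28.8
eef_pos: [567.2, -168.5, 24.4]
ee_rot: [0.002, 0.796, 0.606, 0.0]
force: [-4.4, -5.4, 9.0]
grip_width: 0.27
```

```bash
python3 -c "
from h import *
st()"
```

```text
t 28.8 pos [ 567.2 -168.5   24.4] yaw -15.43 F [-4.4 -5.4  9. ] M [-0.57  0.7   0.03] w 23.0 j [-0.49  0.68  1.5  -0.    0.95 -0.22] q [0.0016 0.7956 0.6058 0.    ]
```

Emit:
{"op": "move_arm", "data": {"deltas": [[-0.05,-0.03,0.1,0,0,0],[0,0,0.15,0,0,0],[0,0,0.15,0,0,0],[0,0,0.15,0,0,0],[0,0,0.1,0,0,0],[0,0,0,0,0,0],[0,0,0,0,0,0],[0,0,0,0,0,0],[0,0,0,0,0,0],[0,0,0,0,0,0]]}}

```text
time_s: 29.8
eef_pos: [566.9, -168.8, 17.1]
ee_rot: [0.002, 0.796, 0.606, 0.0]
force: [-0.3, -5.4, 1.4]
grip_width: 0.272
```

```bash
python3 -c "
from h import *
st()
b=eyes.capture('scene')
cv2.imwrite('pics/a13.png',cv2.resize(b[200:300,220:350],None,fx=6,fy=6,interpolation=cv2.INTER_CUBIC))"
```

```text
t 29.8 pos [ 566.9 -168.8   17.1] yaw -15.44 F [-0.3 -5.4  1.4] M [-0.7   0.01  0.04] w 23.2 j [-0.49  0.7   1.51 -0.    0.94 -0.22] q [1.600e-03 7.957e-01 6.057e-01 2.000e-04]
```

View pics/a13.png

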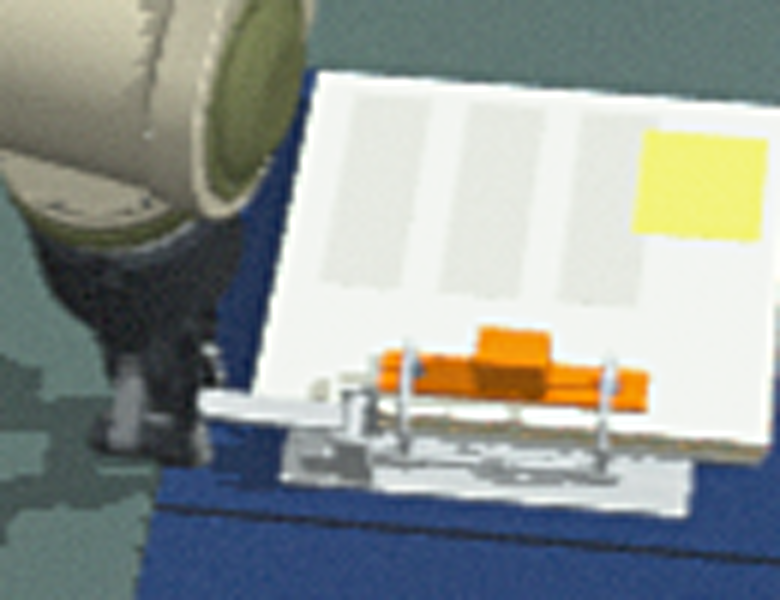

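Emit:
{"op": "move_arm", "data": {"deltas": [[-0.05,0,0.1,0,0,0],[0,0,0.1,0,0,0],[0,0,0,0,0,0],[0,0,0,0,0,0],[0,0,0,0,0,0],[0,0,0,0,0,0],[0,0,0,0,0,0],[0,0,0,0,0,0],[0,0,0,0,0,0],[0,0,0,0,0,0]]}}

```text
time_s: 30.85
eef_pos: [566.7, -168.8, 14.4]
ee_rot: [0.001, 0.796, 0.606, 0.0]
force: [4.0, -6.5, -2.3]
grip_width: 0.277
```

```bash
python3 -c "
from h import *
st()"
```

```text
t 30.85 pos [ 566.7 -168.8   14.4] yaw -15.44 F [ 4.  -6.5 -2.3] M [-0.63 -0.54 -0.03] w 23.7 j [-0.49  0.7   1.51 -0.    0.93 -0.22] q [1.200e-03 7.957e-01 6.057e-01 4.000e-04]
```

Emit:
{"op": "move_arm", "data": {"deltas": [[-0.05,0,0.1,0,0,0],[0,0,0.1,0,0,0],[0,0,0,0,0,0],[0,0,0,0,0,0],[0,0,0,0,0,0],[0,0,0,0,0,0],[0,0,0,0,0,0],[0,0,0,0,0,0],[0,0,0,0,0,0],[0,0,0,0,0,0]]}}

```text
time_s: 31.85
eef_pos: [566.7, -168.7, 12.9]
ee_rot: [0.001, 0.796, 0.606, 0.001]
force: [4.1, -3.0, 4.0]
grip_width: 0.268
```

```bash
python3 -c "
from h import *
st()
b=eyes.capture('scene')
cv2.imwrite('pics/a14.png',cv2.resize(b[230:290,220:350],None,fx=6,fy=6,interpolation=cv2.INTER_CUBIC))"
```

```text
t 31.85 pos [ 566.7 -168.7   12.9] yaw -15.42 F [ 4.1 -3.   4. ] M [-0.26 -0.71 -0.04] w 22.9 j [-0.49  0.7   1.51  0.    0.93 -0.22] q [1.000e-03 7.956e-01 6.058e-01 6.000e-04]
```

View pics/a14.png

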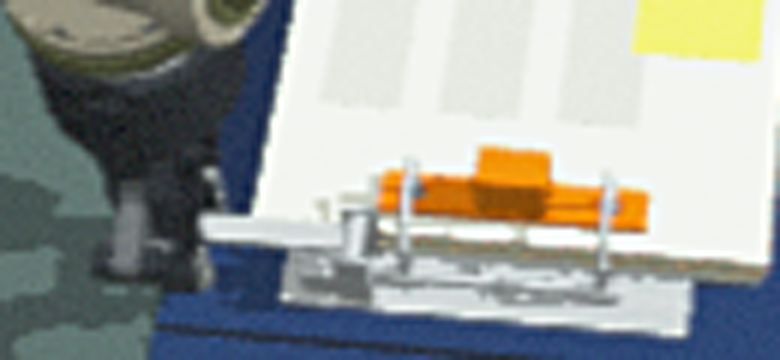

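Emit:
{"op": "move_arm", "data": {"deltas": [[0,-0.03,0.1,0,0,0],[0,-0.03,0.05,0,0,0],[0,0,0,0,0,0],[0,0,0,0,0,0],[0,0,0,0,0,0],[0,0,0,0,0,0],[0,0,0,0,0,0],[0,0,0,0,0,0],[0,0,0,0,0,0],[0,0,0,0,0,0]]}}

```text
time_s: 32.9
eef_pos: [566.7, -168.8, 12.2]
ee_rot: [0.002, 0.796, 0.606, 0.001]
force: [5.2, -2.6, 7.9]
grip_width: 0.272
```

```bash
python3 -c "
from h import *
st()"
```

```text
t 32.9 pos [ 566.7 -168.8   12.2] yaw -15.42 F [ 5.2 -2.6  7.9] M [-0.08 -0.81 -0.06] w 23.2 j [-0.49  0.7   1.51  0.    0.93 -0.22] q [0.0018 0.7956 0.6058 0.001 ]
```

The force is now rising against the end stop, so the lever is down. I'll release and check.

Emit:
{"op": "move_arm", "data": {"deltas": [[0,0,0,0,0,0],[0,0,0,0,0,0],[0,0,0,0,0,0],[0,0,0,0,0,0],[0,0,0,0,0,0],[0,0,-1.0,0,0,0],[0,0,-2.0,0,0,0],[0,0,-3.0,0,0,0],[0,0,-3.0,0,0,0],[0,0,-3.0,0,0,0]], "grip": 5.5}}

```text
time_s: 33.9
eef_pos: [565.2, -168.2, 132.8]
ee_rot: [0.0, 0.796, 0.606, 0.0]
force: [0.7, 0.2, -0.6]
grip_width: 0.647
```

Emit:
{"op": "move_arm", "data": {"deltas": [[-3,-3,-3,0,0,0],[-3,-3,-3,0,0,0],[-3,-3,-2,0,0,0],[-3,-3,0,0,0,0],[-2,-3,0,0,0,0],[0,-3,0,0,0,0],[0,-2,0,0,0,0],[0,0,0,0,0,0],[0,0,0,0,0,0],[0,0,0,0,0,0]]}}

```text
time_s: 34.9
eef_pos: [338.7, -248.7, 208.9]
ee_rot: [0.0, 0.795, 0.606, 0.0]
force: [-0.8, 0.1, 0.4]
grip_width: 0.642
```

```bash
python3 -c "
from h import *
st()
b=eyes.capture('scene');a=eyes.capture('top')
cv2.imwrite('pics/b1.png',b)
cv2.imwrite('pics/a15.png',np.vstack([cv2.resize(b[238:288,220:350],None,fx=6,fy=6,interpolation=cv2.INTER_CUBIC),cv2.resize(a[190:240,300:430],None,fx=6,fy=6,interpolation=cv2.INTER_CUBIC)]));cv2.imwrite('pics/b2.png',a)"
```

```text
t 34.9 pos [ 338.7 -248.7  208.9] yaw -15.39 F [-0.8  0.1  0.4] M [-0.03  0.03 -0.  ] w 54.8 j [-0.91  0.1   1.82  0.    1.22 -0.65] q [4.000e-04 7.954e-01 6.060e-01 0.000e+00]
```

View pics/a15.png

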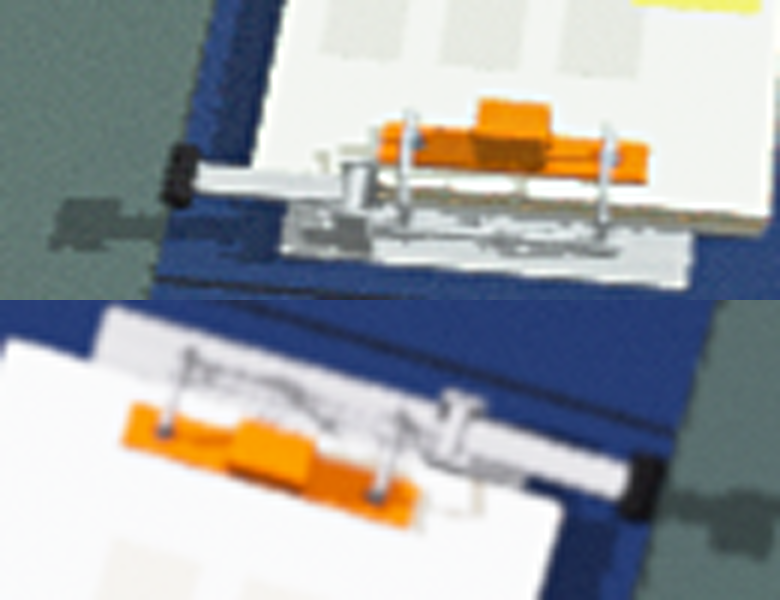

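View pics/b2.png

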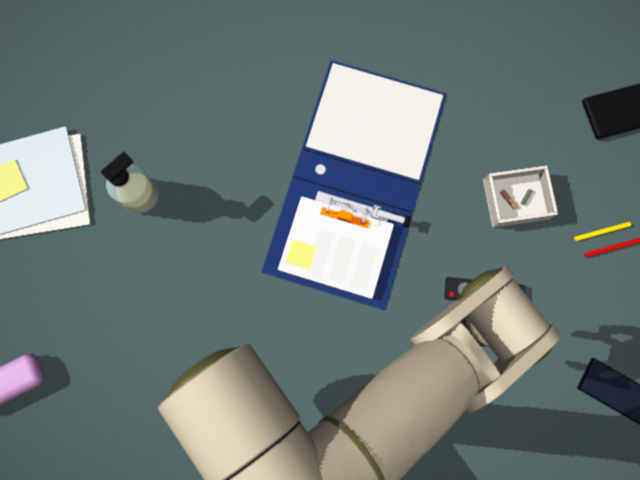

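```bash
python3 -c "
from h import *
a=cv2.imread('pics/scene0.png');b=cv2.imread('pics/b1.png')
def roller(I):
    s=I[255:280,240:262];m=(s.max(2)<50).astype(np.uint8);k,l,t,c=cv2.connectedComponentsWithStats(m);i=1+t[1:,4].argmax();return c[i]+(240,255),t[i,4]
print(roller(a),roller(b)); print('remote diff',cv2.absdiff(a,b)[215:250,140:220].mean(),'tray',cv2.absdiff(a,b)[270:350,100:185].mean())
order.finish_job()"
```

```text
(array([249.65625, 267.28125]), np.int32(32)) (array([249.63333333, 267.3       ]), np.int32(30))
remote diff 2.998095238095238 tray 2.4226470588235296
the job is handed in; nothing more can be done
```

I completed the job in the order asked and handed it in at about 35 s; the hand-in reports no verdict.

- **Lever opened:** I lifted it by its roller, and the images showed the rings open.
- **Bar fitted:** I slid the retainer bar over both posts and pressed it onto the papers with about 16–17 N. That compressed them roughly 4 mm.
- **Lever shut:** I brought it back down to its stop, pinched by the roller, then let go and moved the arm clear.

**Last checks:**
- The roller is back within 0.1 pixel of where it was at the start.
- The ring tips lie on the posts, above the bar.
- The remote and tray look unmoved in the before/after images, and the bottle by eye in the top view.

**Less certain:**
- **Forces:** the highest I read were about 17 N on the bar and 19 N on the lever. These were read only between moves, so brief peaks could have been higher.
- **Roller slip:** the pinch seems to have slipped 3–4 mm on the roller during closing. I pushed on until the force rose against the stop.
- **Camera agreement:** the two cameras differed by 2–4 mm sideways. I corrected for that with a close look at the holes and posts before lowering the bar.

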